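# Find the ballast tin by heft

## Task

One of the three identical closed tins is full of ballast, the other two are nearly empty. Lift them to find the heaviest by feel, stand the two light ones upright in the shallow plywood tray, and finish holding the heaviest one up in the gripper, upright and still, about 20 cm above the layout: do not put it down again. Do not tip any tin over, and leave the wagon, the paint jar and the lamp box where they are.

Things in the scene. Friction and masses are not known exactly. Their poses are not given: they have to be found in the camera images.
- tin_a: closed round aluminium tin with a screw lid and a blue band, 50 mm in diameter and 72 mm high, standing upright on the brown part of the layout (z = 0); the origin is the centre of its underside, z up. The three tins look the same; there is a loose slug inside each, one tin weighs 0.5 to 0.7 kg in all and the other two 0.15 to 0.23 kg each; which is which changes from run to run
- tin_b: closed round aluminium tin with a screw lid and a blue band, 50 mm in diameter and 72 mm high, standing upright on the brown part of the layout (z = 0); the origin is the centre of its underside, z up. The three tins look the same; there is a loose slug inside each, one tin weighs 0.5 to 0.7 kg in all and the other two 0.15 to 0.23 kg each; which is which changes from run to run
- tin_c: closed round aluminium tin with a screw lid and a blue band, 50 mm in diameter and 72 mm high, standing upright on the brown part of the layout (z = 0); the origin is the centre of its underside, z up. The three tins look the same; there is a loose slug inside each, one tin weighs 0.5 to 0.7 kg in all and the other two 0.15 to 0.23 kg each; which is which changes from run to run
- tray: shallow open plywood tray fixed to the plain green strip of the layout, which lies 7 mm lower than the brown part, 130 mm (its x) by 220 mm (its y) and 18 mm high outside, walls 6 mm thick; origin at the centre of its underside, z up; it may be turned by up to 0.3 rad about z
- tray_in (a point): centre of the tray's inner floor, 6 mm above the tray's underside; the free floor is 118 mm (tray x) by 208 mm (tray y), so that two tins fit side by side along its y
- log_wagon: grey model wagon with logs, 44 x 110 x 40 mm, origin at the centre of its underside; leave it alone
- paint_jar: small paint jar, white lid and green band, 35 mm across and 45 mm high, origin at the centre of its underside; leave it alone
- lamp_box: small brown card box, 50 x 70 x 22 mm, origin at the centre of its underside; leave it alone

How it is judged:
By the outcome, as a careful person would: the job done as asked, in the order asked, and still so for the second after the job is handed in, while the arm keeps its last pose, push and grip.
It also fails if it takes over 72 s, if anything falls off the work surface, if the arm or the gripper's body presses on something with over 40 N, if the wrist force passes 120 N, or if a joint passes its speed limit or range.

## Robot

A 6-joint arm with a two-finger parallel gripper is mounted at the origin on the work surface; the furniture and walls round the work are solid. World frame = base frame: x ahead of the robot, y to its left, z up, the work surface at z = 0. Lengths are in m, angles in degrees, forces in N, time in s.
With the tool pointing down it reaches from about 0.35 to 0.875 m from the base axis. Payload 4.2 kg.
Tool frame: the origin (TCP) lies midway between the tips of the shut fingers; the grasp point (between the pads) lies 19 mm behind it; z points along the fingers, y is the direction in which the jaws open and shut (so a half turn about z gives the same grasp; the last joint's range is limited). The gripper opens to 87 mm and grips with 3 to 60 N. Pads are 19 mm wide; open, the fingers measure 117 mm over their backs; the gripper's body (75 mm by 190 mm) begins 51 mm behind the grasp point.
Start: joints at [-51.532, 22.042, 0.453, 0, -68.411, -14.817], TCP at [0.251, -0.572, 0.223] pointing down, gripper open.
Joint ranges: [-179.83, 179.83], [-69.29, 118.12], [-61.27, 80.66], [-181.25, 117.63], [-171.15, -9.14], [-177.46, 177.46]. Speed limits (degrees/s): [159.86, 159.86, 180, 180, 180, 180].

## Interface

Orientations are given as a 3x3 rotation matrix whose columns are the frame's x, y, z axes.
In Python, from station import r gives the robot as it stands.
- The arm moves only by the tool carry_out, never from a script. Its argument "steps" is a list of rows, each a list of 2 entries, a list of its own where there are three numbers: the shift along the tool's x, y, z in cm, then the turn about the tool's z in degrees. In form: [[[x, y, z], twist], ...]. A call has 1 to 20 rows; each row is the pose to reach, as a shift and turn from the pose measured when the call began, along the tool's axes at that moment; what a row does not reach only later rows make up. A row lasts 1/10 s, in which the tool goes at most 50 mm and 8.59 degrees, less where a joint would pass 70% of its speed; a pose out of reach is approached as far as the arm can. A call with a gripper value outside its range is refused whole. "gripper" is the gripper's target within -1 to 1 (fully open at 1, half-way at 0, shut at -1), set as the call begins (left out, the last holds). The fingers move at their own pace and stop on an object; the grip force is fixed at half the most. Time passes only in rows, so rows that repeat a pose let the fingers close. It gives the time, the measured TCP pose, the force and the opening at its end, in the units of the state.
- r.sense(): the state, without advancing time (a new reading comes with each control period).
- r.capture(name): name is "scene" or "top" or "wrist"; returns the picture (480x640x3 uint8, red, green, blue); there is no depth.
- r.calibration(name): a dict with "camera_matrix" (3x3 intrinsics, pixels), "D" ([k1, k2, p1, p2, k3] as OpenCV has them; the pictures are not rectified), "world_from_camera" (4x4, takes a point from camera to world coordinates). Camera axes: x right, y up, looking along -z (the intrinsics and any distortion apply to the point x, -y, -z); pixel columns grow to the right and rows downward; lengths in m; the calibration is good to about 2 mm. A picture is of the moment at which its call begins: read the wrist's pose just before it. calibration takes no time and is no camera call; for the wrist camera it gives the pose at the moment of the call.
- r.finish_job(): hands the job in, once; it reports no verdict.
Trained networks look in the newest picture that a camera, given by its name, has taken for a name from the list of things; names that differ only in an ending like _2 or _b are one class to them, and where a whole thing is asked for, a point or a joint stands for the part that bears it (a point fixed in the world has none). Each returns a list of dicts, best first, with "confidence" (0 to 1); they miss things now and then, are a little off and sometimes report something else, mostly with a low value. They report only what shows in the picture. A call takes as long as a camera call.
- r.cut_out(camera, target): "pixels" (480x640 bool, what is visible of it).
- r.place_of(camera, target): "centre" ([x, y, z] in m, in world coordinates, good to about 4 mm: a listed point, or the origin of a listed thing).
The state is a dict: "time_s": time; "joints": joint angles; "joint_velocities": joint speeds; "effort": joint torques, N m; "tcp_pos": TCP position; "ee_rot": TCP orientation; "wrist_force": force on the tool from outside, world axes, zero at the start; "moment": the same for the moment, N m; "gripper_width": opening from 0.0 (shut) to 1.0 (fully open).
Only numpy, scipy, OpenCV 4.12 (cv2) and the standard library are available. Lean on these libraries where they do the work, as an engineer would, in place of code of your own. Each camera call takes 0.05 s, during which the arm holds its last target. There are 200 camera calls.

## Working session

There is one attempt and no reset: what is moved stays moved. The work goes in short steps, Python scripts to look and compute and a tool call to move; the robot and the scene stay as the last step left them, time stands still between calls to the robot, and variables do not carry over. Pictures are saved under pics/ and viewed, about 8 in all and at most 12, crops included, and the job is handed in when it is done.

Besides the shell and the picture viewer there is one more tool, called as name(argument=value, ...), one argument or row to a line, values as JSON. carry_out: Moves the arm, as the interface text tells. Its arguments: {"type":"object","properties":{"steps":{"type":"array","items":{"type":"array"}},"gripper":{"type":"number"}},"required":["steps"]}

```bash
mkdir -p pics; ls
python3 - <<'E'
from station import r
import cv2,numpy as np
s=r.sense();print(s)
for n in("scene","top"):
    im=r.capture(n);cv2.imwrite(f"pics/{n}0.png",im[:,:,::-1])
    for t in("tin_a","tray_in","tray","log_wagon","paint_jar","lamp_box"):
        print(n,t,[(np.round(d["centre"],3).tolist(),round(d["confidence"],2)) for d in r.place_of(n,t)][:5])
E
```

```text
pics
{'time_s': 0.0, 'joints': array([-5.15321705e+01,  2.20912610e+01,  3.80137059e-01, -2.74644328e-02,
       -6.84134911e+01, -1.48179653e+01]), 'joint_velocities': array([ 0.0105575 ,  0.01691329, -0.07953864,  0.08118117, -0.06114662,
       -0.13899904]), 'effort': array([ 2.99977100e-04, -3.90666282e+01,  1.87406015e+01,  4.21990961e+00,
        1.10025436e-02, -1.96637102e-04]), 'tcp_pos': array([ 0.25049493, -0.57194103,  0.22146076]), 'ee_rot': array([[-9.16084821e-01, -4.00983281e-01, -1.00396788e-03],
       [-4.00984519e-01,  9.16082690e-01,  1.98012946e-03],
       [ 1.25718789e-04,  2.21654212e-03, -9.99997536e-01]]), 'wrist_force': array([-0.14894211,  0.36616763, -0.18119864]), 'moment': array([ 0.04755654, -0.02555748,  0.05379868]), 'gripper_width': 1.0011219270053904}
scene tin_a [([0.633, -0.224, 0.002], 0.91), ([0.532, -0.372, 0.002], 0.9), ([0.431, -0.183, 0.001], 0.79)]
scene tray_in [([0.534, 0.325, -0.0], 0.78)]
scene tray [([0.53, 0.332, -0.004], 0.73), ([0.535, -0.371, -0.001], 0.55)]
scene log_wagon [([0.522, 0.04, 0.002], 0.65)]
scene paint_jar [([0.717, 0.293, -0.006], 0.8)]
scene lamp_box [([0.748, -0.245, 0.003], 0.58)]
top tin_a [([0.534, -0.37, -0.005], 0.87), ([0.44, -0.182, 0.0], 0.72)]
top tray_in [([0.531, 0.326, 0.001], 0.91)]
top tray [([0.532, 0.325, -0.005], 0.85)]
top log_wagon [([0.514, 0.042, 0.002], 0.67)]
top paint_jar [([0.714, 0.29, -0.003], 0.75), ([0.532, 0.327, -0.005], 0.43)]
top lamp_box [([0.75, -0.244, 0.004], 0.63)]
```

View pics/top0.png

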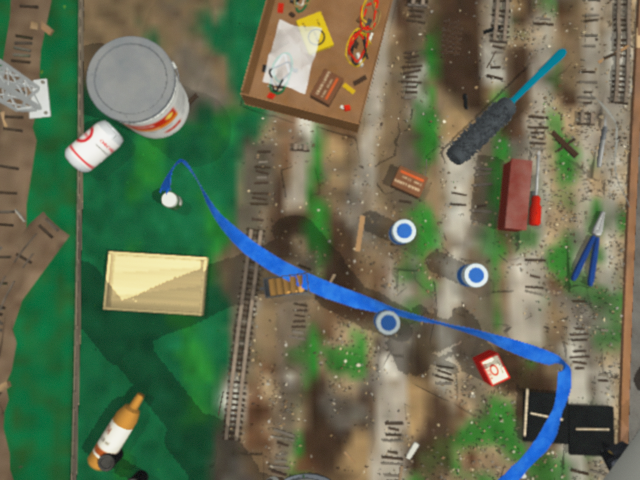

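View pics/scene0.png

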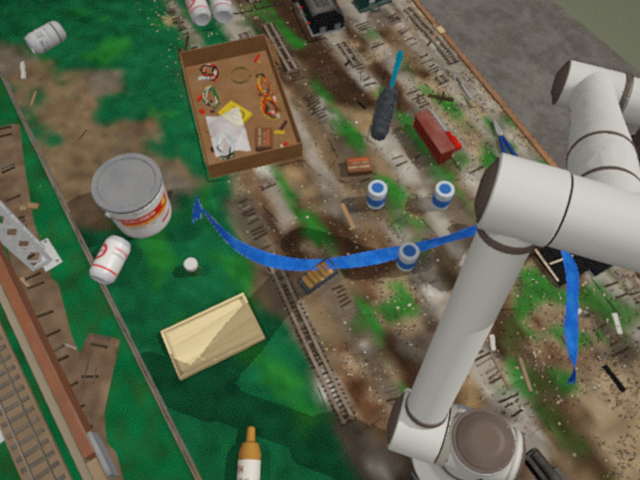

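The top view shows lids at px (404,231), (475,275) and (388,323), and the tray rim corners near (108,252), (208,257), (206,317) and (103,310). The scene view agrees. Next I turn the pixels into positions.

```bash
cat > h.py <<'E'
from station import r
import cv2,numpy as np
def px2w(cam,pts,z):
    c=r.calibration(cam);T=np.array(c["world_from_camera"])
    u=cv2.undistortPoints(np.array(pts,float).reshape(-1,1,2),np.array(c["camera_matrix"]),np.array(c["D"])).reshape(-1,2)
    d=(T[:3,:3]@np.c_[u[:,0],-u[:,1],-np.ones(len(u))].T).T
    o=T[:3,3];return o+d*((z-o[2])/d[:,2])[:,None]
def shift(*targets):
    s=r.sense()
    print("t",round(s["time_s"],2),"tcp",s["tcp_pos"].round(4),"F",s["wrist_force"].round(2),"w",round(s["gripper_width"],3))
    for t in targets: print(t,"-> shift cm",(s["ee_rot"].T@(np.array(t)-s["tcp_pos"])*100).round(2))
E
python3 - <<'E'
from h import *
im=cv2.imread("pics/top0.png")
print(r.calibration("top")["world_from_camera"][:3,3] if hasattr(r.calibration("top")["world_from_camera"],"shape") else r.calibration("top")["world_from_camera"])
hsv=cv2.cvtColor(im,cv2.COLOR_BGR2HSV)
L=[]
for x,y in((404,231),(475,275),(388,323)):
    m=np.zeros((480,640),np.uint8);m[y-14:y+15,x-14:x+15]=255
    w=((hsv[...,1]<70)&(hsv[...,2]>180)).astype(np.uint8)*m
    c=cv2.moments(w,True);L.append((c["m10"]/c["m00"],c["m01"]/c["m00"]));print(L[-1],c["m00"])
print(px2w("top",L,.072).round(4))
T=px2w("top",[(108,252),(208,257),(206,317),(103,310)],.011);print(T.round(3),T.mean(0).round(3))
e=T[0]-T[1]+T[3]-T[2];print("tray y-axis dir",e/np.linalg.norm(e))
c=T.mean(0)
E
```

```text
[ 0.52543882 -0.03816052  1.11536371]
(403.87966804979254, 231.09958506224066) 241.0
(475.8379446640316, 274.99604743083006) 253.0
(384.325, 322.625) 40.0
[[ 0.6302 -0.223   0.072 ]
 [ 0.534  -0.3709  0.072 ]
 [ 0.438  -0.1753  0.072 ]]
[[0.603 0.432 0.011]
 [0.587 0.208 0.011]
 [0.453 0.213 0.011]
 [0.474 0.441 0.011]] [0.529 0.323 0.011]
tray y-axis dir [0.0810965  0.99670625 0.        ]
```

Run:
```python
from h import *
shift((.534,-.371,.2),(.534,-.371,.12),(.534,-.371,.028))
```

```text
t 0.7 tcp [ 0.2508 -0.5725  0.2226] F [-0.1  -0.03 -0.05] w 1.001
(0.534, -0.371, 0.2) -> shift cm [-34.03   7.09   2.26]
(0.534, -0.371, 0.12) -> shift cm [-34.03   7.09  10.26]
(0.534, -0.371, 0.028) -> shift cm [-34.03   7.09  19.46]
```

carry_out(
  steps=[
    [[-4, 0.8, 0], 0],
    [[-9, 1.8, 0], 0],
    [[-14, 2.8, 0], 0],
    [[-19, 3.8, 0], 0],
    [[-24, 4.9, 1], 0],
    [[-29, 6, 3], 0],
    [[-32, 6.7, 5], 0],
    [[-34, 7.1, 7], 0],
    [[-34, 7.1, 8.3], 0],
    [[-34, 7.1, 8.3], 0],
    [[-34, 7.1, 8.3], 0],
  ],
  gripper=1,
)

```text
time_s: 1.8
tcp_pos: [0.5332, -0.3719, 0.1401]
ee_rot: [[-0.916, -0.401, 0.0], [-0.401, 0.916, -0.001], [0.0, -0.001, -1.0]]
wrist_force: [0.4, -0.3, 0.9]
gripper_width: 1.003
```

Run:
```python
from h import *
im=r.capture("wrist");cv2.imwrite("pics/w1.png",im[:,:,::-1])
print([(np.round(d["centre"],3).tolist(),round(d["confidence"],2)) for d in r.place_of("wrist","tin_a")])
shift((.534,-.371,.12),(.534,-.371,.028))
```

```text
[([0.635, -0.22, -0.002], 0.65), ([0.533, -0.371, 0.003], 0.64), ([0.438, -0.182, -0.0], 0.59)]
t 1.9 tcp [ 0.5336 -0.3723  0.1411] F [ 0.   -0.21  0.68] w 1.001
(0.534, -0.371, 0.12) -> shift cm [-0.09  0.1   2.11]
(0.534, -0.371, 0.028) -> shift cm [-0.07  0.12 11.31]
```

View pics/w1.png

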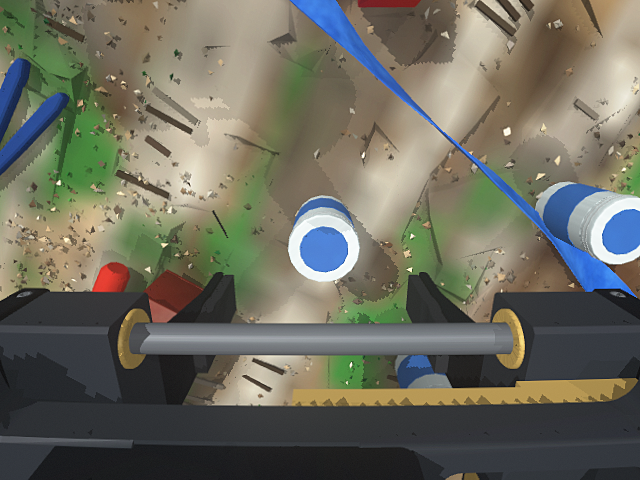

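The wrist view shows the tin lid centred between the fingers, at px (323,247), and the networks agree. Now I descend, grip and lift.

carry_out(
  steps=[
    [[-0.1, 0.1, 3], 0],
    [[-0.1, 0.1, 6], 0],
    [[-0.1, 0.1, 8.5], 0],
    [[-0.1, 0.1, 10.3], 0],
    [[-0.1, 0.1, 11.3], 0],
    [[-0.1, 0.1, 11.3], 0],
    [[-0.1, 0.1, 11.3], 0],
  ],
)

```text
time_s: 2.6
tcp_pos: [0.5349, -0.3719, 0.0295]
ee_rot: [[-0.917, -0.4, 0.004], [-0.4, 0.917, -0.003], [-0.003, -0.004, -1.0]]
wrist_force: [0.1, 0.1, -0.1]
gripper_width: 0.996
```

carry_out(
  steps=[
    [[0, 0, 0], 0],
    [[0, 0, 0], 0],
    [[0, 0, 0], 0],
    [[0, 0, 0], 0],
    [[0, 0, 0], 0],
    [[0, 0, 0], 0],
    [[0, 0, 0], 0],
    [[0, 0, 0], 0],
    [[0, 0, 0], 0],
    [[0, 0, 0], 0],
  ],
  gripper=-1,
)

```text
time_s: 3.6
tcp_pos: [0.5344, -0.3712, 0.0294]
ee_rot: [[-0.917, -0.4, 0.003], [-0.4, 0.917, -0.001], [-0.002, -0.002, -1.0]]
wrist_force: [-2.6, 5.1, 3.2]
gripper_width: 0.555
```

carry_out(
  steps=[
    [[0, 0, -1], 0],
    [[0, 0, -2.5], 0],
    [[0, 0, -5], 0],
    [[0, 0, -7.5], 0],
    [[0, 0, -10], 0],
    [[0, 0, -12], 0],
    [[0, 0, -13], 0],
    [[0, 0, -13], 0],
    [[0, 0, -13], 0],
    [[0, 0, -13], 0],
    [[0, 0, -13], 0],
    [[0, 0, -13], 0],
    [[0, 0, -13], 0],
  ],
)

```text
time_s: 4.9
tcp_pos: [0.5339, -0.371, 0.1589]
ee_rot: [[-0.917, -0.4, 0.002], [-0.4, 0.917, -0.001], [-0.001, -0.002, -1.0]]
wrist_force: [-0.1, 0.7, -5.3]
gripper_width: 0.557
```

Run:
```python
from h import *
shift((.535,.377,.16),(.535,.377,.028))
```

```text
t 4.9 tcp [ 0.5339 -0.371   0.1589] F [-0.15  0.73 -5.27] w 0.557
(0.535, 0.377, 0.16) -> shift cm [-30.    68.52  -0.19]
(0.535, 0.377, 0.028) -> shift cm [-29.98  68.54  13.01]
```

Fz is −5.3 N, or about 0.54 kg, so this is the heavy tin. I set it back gently to place the others first.

carry_out(
  steps=[
    [[0, 0, 2], 0],
    [[0, 0, 5], 0],
    [[0, 0, 8], 0],
    [[0, 0, 10.5], 0],
    [[0, 0, 12], 0],
    [[0, 0, 12.6], 0],
    [[0, 0, 12.9], 0],
    [[0, 0, 13], 0],
    [[0, 0, 13], 0],
    [[0, 0, 13], 0],
  ],
)

```text
time_s: 5.9
tcp_pos: [0.5348, -0.3714, 0.03]
ee_rot: [[-0.917, -0.4, 0.004], [-0.4, 0.917, -0.002], [-0.003, -0.003, -1.0]]
wrist_force: [-0.6, -0.3, -6.8]
gripper_width: 0.555
```

carry_out(
  steps=[
    [[0, 0, 0], 0],
    [[0, 0, 0], 0],
    [[0, 0, 0], 0],
    [[0, 0, 0], 0],
    [[0, 0, 0], 0],
    [[0, 0, 0], 0],
    [[0, 0, 0], 0],
    [[0, 0, 0], 0],
  ],
  gripper=1,
)

```text
time_s: 6.7
tcp_pos: [0.5348, -0.3714, 0.03]
ee_rot: [[-0.917, -0.4, 0.004], [-0.4, 0.917, -0.002], [-0.003, -0.003, -1.0]]
wrist_force: [-0.1, -1.1, -0.5]
gripper_width: 0.994
```

carry_out(
  steps=[
    [[0, 0, -1], 0],
    [[0, 0, -3], 0],
    [[0, 0, -6], 0],
    [[0, 0, -9], 0],
    [[0, 0, -11], 0],
    [[0, 0, -11], 0],
    [[0, 0, -11], 0],
  ],
)

```text
time_s: 7.4
tcp_pos: [0.5344, -0.371, 0.1406]
ee_rot: [[-0.917, -0.4, 0.005], [-0.4, 0.917, -0.002], [-0.004, -0.004, -1.0]]
wrist_force: [-0.3, -0.0, -0.9]
gripper_width: 0.999
```

Run:
```python
from h import *
shift((.633,-.222,.14),(.633,-.222,.028))
```

```text
t 7.4 tcp [ 0.5344 -0.371   0.1406] F [-0.26 -0.02 -0.9 ] w 0.999
(0.633, -0.222, 0.14) -> shift cm [-15.     9.72   0.08]
(0.633, -0.222, 0.028) -> shift cm [-14.96   9.76  11.28]
```

carry_out(
  steps=[
    [[-3, 2, 0], 0],
    [[-7, 4.6, 0], 0],
    [[-11, 7.2, 0], 0],
    [[-14, 9.1, 0], 0],
    [[-15, 9.7, 0], 0],
    [[-15, 9.7, 1], 0],
    [[-15, 9.7, 3], 0],
    [[-15, 9.7, 6], 0],
    [[-15, 9.7, 8.5], 0],
    [[-15, 9.7, 10.3], 0],
    [[-15, 9.7, 11.2], 0],
    [[-15, 9.7, 11.2], 0],
    [[-15, 9.7, 11.2], 0],
  ],
)

```text
time_s: 8.7
tcp_pos: [0.6336, -0.2232, 0.0291]
ee_rot: [[-0.917, -0.399, 0.005], [-0.399, 0.917, -0.002], [-0.004, -0.004, -1.0]]
wrist_force: [0.5, 1.0, 0.9]
gripper_width: 0.999
```

carry_out(
  steps=[
    [[0, 0, 0], 0],
    [[0, 0, 0], 0],
    [[0, 0, 0], 0],
    [[0, 0, 0], 0],
    [[0, 0, 0], 0],
    [[0, 0, 0], 0],
    [[0, 0, 0], 0],
    [[0, 0, 0], 0],
    [[0, 0, 0], 0],
    [[0, 0, 0], 0],
  ],
  gripper=-1,
)

```text
time_s: 9.7
tcp_pos: [0.6335, -0.223, 0.0293]
ee_rot: [[-0.917, -0.399, 0.005], [-0.399, 0.917, -0.002], [-0.004, -0.004, -1.0]]
wrist_force: [-1.4, 2.1, 2.2]
gripper_width: 0.559
```

carry_out(
  steps=[
    [[0, 0, -1], 0],
    [[0, 0, -2.5], 0],
    [[0, 0, -5], 0],
    [[0, 0, -7.5], 0],
    [[0, 0, -10], 0],
    [[0, 0, -12], 0],
    [[0, 0, -13], 0],
    [[0, 0, -13], 0],
    [[0, 0, -13], 0],
    [[0, 0, -13], 0],
    [[0, 0, -13], 0],
  ],
)

```text
time_s: 10.8
tcp_pos: [0.6322, -0.2226, 0.1578]
ee_rot: [[-0.917, -0.399, 0.002], [-0.399, 0.917, -0.002], [-0.002, -0.003, -1.0]]
wrist_force: [0.2, -0.2, -1.4]
gripper_width: 0.56
```

Run:
```python
from h import *
shift((.535,.377,.16),(.535,.377,.028))
```

```text
t 10.8 tcp [ 0.6322 -0.2226  0.1578] F [ 0.2  -0.23 -1.35] w 0.56
(0.535, 0.377, 0.16) -> shift cm [-15.02  58.86  -0.35]
(0.535, 0.377, 0.028) -> shift cm [-14.99  58.89  12.85]
```

This one reads −1.4 N, so it is light. I carry it to the far half of the tray.

carry_out(
  steps=[
    [[-0.3, 1, -0.5], 0],
    [[-0.9, 3.5, -1], 0],
    [[-1.8, 7, -1], 0],
    [[-2.8, 11, -1], 0],
    [[-3.8, 15, -1], 0],
    [[-4.8, 19, -1], 0],
    [[-5.9, 23, -1], 0],
    [[-6.9, 27, -1], 0],
    [[-7.9, 31, -1], 0],
    [[-8.9, 35, -1], 0],
    [[-9.9, 39, -1], 0],
    [[-11, 43, -1], 0],
    [[-12, 47, -1], 0],
    [[-13, 51, -1], 0],
    [[-13.9, 54.5, -1], 0],
    [[-14.5, 57, 0], 0],
    [[-14.9, 58.5, 1], 0],
    [[-15, 58.9, 2], 0],
    [[-15, 58.9, 3], 0],
    [[-15, 58.9, 3], 0],
  ],
)

```text
time_s: 12.8
tcp_pos: [0.5338, 0.3751, 0.1241]
ee_rot: [[-0.917, -0.398, -0.001], [-0.398, 0.917, -0.005], [0.003, -0.004, -1.0]]
wrist_force: [0.3, -0.9, -1.9]
gripper_width: 0.56
```

Run:
```python
from h import *
im=r.capture("top");cv2.imwrite("pics/t2.png",cv2.resize(im[180:400,60:560,::-1],None,fx=1.6,fy=1.6))
r.capture("wrist")
print([(np.round(d["centre"],3).tolist(),round(d["confidence"],2)) for d in r.place_of("wrist","tray_in")])
shift((.535,.377,.028))
```

```text
[([0.532, 0.328, -0.004], 0.69)]
t 12.95 tcp [0.5354 0.3762 0.1269] F [ 0.26  0.43 -1.01] w 0.558
(0.535, 0.377, 0.028) -> shift cm [0.02 0.12 9.89]
```

View pics/t2.png

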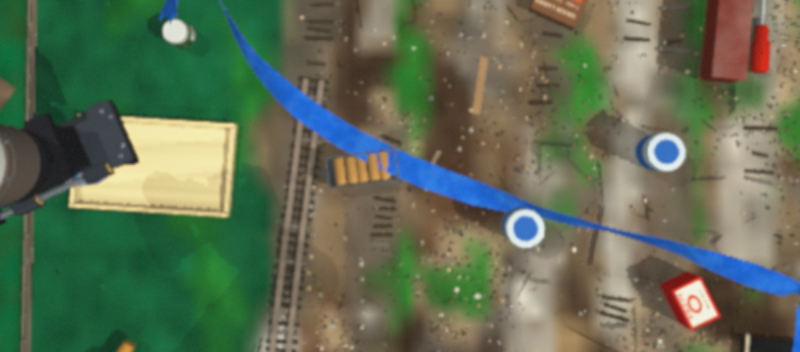

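The gripper is over the far (left) half of the tray, and the other tins stand at px (665,152) and (525,229) of the crop. Lowering.

carry_out(
  steps=[
    [[0, 0.1, 2], 0],
    [[0, 0.1, 4.5], 0],
    [[0, 0.1, 7], 0],
    [[0, 0.1, 8.5], 0],
    [[0, 0.1, 9.3], 0],
    [[0, 0.1, 9.7], 0],
    [[0, 0.1, 9.9], 0],
    [[0, 0.1, 9.9], 0],
    [[0, 0.1, 9.9], 0],
  ],
)

```text
time_s: 13.85
tcp_pos: [0.5358, 0.3774, 0.0289]
ee_rot: [[-0.917, -0.398, 0.004], [-0.398, 0.917, -0.0], [-0.004, -0.002, -1.0]]
wrist_force: [-0.2, 0.0, -1.1]
gripper_width: 0.559
```

carry_out(
  steps=[
    [[0, 0, 0.1], 0],
    [[0, 0, 0.2], 0],
    [[0, 0, 0.2], 0],
    [[0, 0, 0.2], 0],
  ],
)

```text
time_s: 14.25
tcp_pos: [0.5362, 0.378, 0.0282]
ee_rot: [[-0.917, -0.399, 0.006], [-0.399, 0.917, 0.001], [-0.005, -0.002, -1.0]]
wrist_force: [-1.7, -0.5, 5.6]
gripper_width: 0.558
```

carry_out(
  steps=[
    [[0, 0, 0], 0],
    [[0, 0, 0], 0],
    [[0, 0, 0], 0],
    [[0, 0, 0], 0],
    [[0, 0, 0], 0],
    [[0, 0, 0], 0],
    [[0, 0, 0], 0],
    [[0, 0, 0], 0],
  ],
  gripper=1,
)

```text
time_s: 15.05
tcp_pos: [0.5363, 0.378, 0.0282]
ee_rot: [[-0.917, -0.399, 0.006], [-0.399, 0.917, 0.001], [-0.005, -0.002, -1.0]]
wrist_force: [0.0, -0.5, 0.3]
gripper_width: 0.998
```

carry_out(
  steps=[
    [[0, 0, -1], 0],
    [[0, 0, -3], 0],
    [[0, 0, -6], 0],
    [[0, 0, -9], 0],
    [[0, 0, -12], 0],
    [[0, 0, -12.5], 0],
    [[0, 0, -12.5], 0],
  ],
)

```text
time_s: 15.75
tcp_pos: [0.5359, 0.3784, 0.1552]
ee_rot: [[-0.917, -0.398, 0.008], [-0.398, 0.917, 0.003], [-0.009, 0.0, -1.0]]
wrist_force: [0.6, 0.4, -0.4]
gripper_width: 1.001
```

Run:
```python
from h import *
shift((.438,-.182,.14),(.438,-.182,.028))
```

```text
t 15.75 tcp [0.5359 0.3784 0.1552] F [ 0.6   0.41 -0.4 ] w 1.001
(0.438, -0.182, 0.14) -> shift cm [ 31.33 -47.5    1.24]
(0.438, -0.182, 0.028) -> shift cm [ 31.42 -47.5   12.44]
```

carry_out(
  steps=[
    [[1.3, -2, 0], 0],
    [[3.3, -5, 0], 0],
    [[5.6, -8.5, 0], 0],
    [[7.9, -12, 0], 0],
    [[10.2, -15.5, 0], 0],
    [[12.5, -19, 0], 0],
    [[14.9, -22.5, 0], 0],
    [[17.2, -26, 0], 0],
    [[19.5, -29.5, 0], 0],
    [[21.8, -33, 0], 0],
    [[24.1, -36.5, 0], 0],
    [[26.4, -40, 0], 0],
    [[28.7, -43.5, 0], 0],
    [[30.3, -46, 0], 0],
    [[31.2, -47.3, 0], 0],
    [[31.4, -47.5, 1], 0],
    [[31.4, -47.5, 1], 0],
    [[31.4, -47.5, 1], 0],
  ],
)

```text
time_s: 17.55
tcp_pos: [0.4367, -0.1818, 0.1414]
ee_rot: [[-0.917, -0.399, 0.006], [-0.399, 0.917, 0.004], [-0.007, 0.001, -1.0]]
wrist_force: [0.4, 0.8, -0.2]
gripper_width: 0.999
```

Run:
```python
from h import *
r.capture("wrist")
print([(np.round(d["centre"],3).tolist(),round(d["confidence"],2)) for d in r.place_of("wrist","tin_a")])
r.capture("top")
print([(np.round(d["centre"],3).tolist(),round(d["confidence"],2)) for d in r.place_of("top","tin_a")])
shift((.438,-.182,.028))
```

```text
[([0.533, -0.372, 0.004], 0.8), ([0.437, -0.183, -0.003], 0.76)]
[([0.538, 0.374, -0.002], 0.91), ([0.533, -0.371, 0.001], 0.63), ([0.437, -0.183, 0.001], 0.45)]
t 17.75 tcp [ 0.4376 -0.1817  0.1426] F [-0.65  0.51 -1.75] w 0.999
(0.438, -0.182, 0.028) -> shift cm [ 0.08 -0.04 11.45]
```

carry_out(
  steps=[
    [[0.1, -0.1, 3], 0],
    [[0.1, -0.1, 6], 0],
    [[0.1, -0.1, 8.5], 0],
    [[0.1, -0.1, 10.5], 0],
    [[0.1, -0.1, 11.4], 0],
    [[0.1, -0.1, 11.4], 0],
    [[0.1, -0.1, 11.4], 0],
  ],
)

```text
time_s: 18.45
tcp_pos: [0.4389, -0.1825, 0.0293]
ee_rot: [[-0.916, -0.4, 0.01], [-0.4, 0.916, 0.003], [-0.01, -0.001, -1.0]]
wrist_force: [-0.9, 0.3, 0.2]
gripper_width: 1.001
```

carry_out(
  steps=[
    [[0, 0, 0], 0],
    [[0, 0, 0], 0],
    [[0, 0, 0], 0],
    [[0, 0, 0], 0],
    [[0, 0, 0], 0],
    [[0, 0, 0], 0],
    [[0, 0, 0], 0],
    [[0, 0, 0], 0],
    [[0, 0, 0], 0],
    [[0, 0, 0], 0],
  ],
  gripper=-1,
)

```text
time_s: 19.45
tcp_pos: [0.4388, -0.1825, 0.0293]
ee_rot: [[-0.916, -0.4, 0.009], [-0.4, 0.916, 0.003], [-0.01, -0.001, -1.0]]
wrist_force: [-1.5, 0.7, 1.5]
gripper_width: 0.564
```

carry_out(
  steps=[
    [[0, 0, -1], 0],
    [[0, 0, -2.5], 0],
    [[0, 0, -5], 0],
    [[0, 0, -7.5], 0],
    [[0, 0, -10], 0],
    [[0, 0, -12], 0],
    [[0, 0, -13], 0],
    [[0, 0, -13], 0],
    [[0, 0, -13], 0],
    [[0, 0, -13], 0],
    [[0, 0, -13], 0],
  ],
)

```text
time_s: 20.55
tcp_pos: [0.437, -0.1828, 0.1582]
ee_rot: [[-0.916, -0.4, 0.007], [-0.4, 0.916, 0.004], [-0.008, 0.0, -1.0]]
wrist_force: [-0.4, 0.2, -0.9]
gripper_width: 0.561
```

Run:
```python
from h import *
shift((.527,.273,.17),(.527,.273,.028))
```

```text
t 20.55 tcp [ 0.437  -0.1828  0.1582] F [-0.4   0.17 -0.87] w 0.561
(0.527, 0.273, 0.17) -> shift cm [-26.51  38.17  -0.96]
(0.527, 0.273, 0.028) -> shift cm [-26.4   38.16  13.24]
```

This tin is also light. I carry it to the near half.

carry_out(
  steps=[
    [[-0.7, 1, -0.5], 0],
    [[-2.1, 3, -1], 0],
    [[-4.2, 6, -1], 0],
    [[-6.3, 9, -1], 0],
    [[-8.4, 12, -1], 0],
    [[-10.5, 15, -1], 0],
    [[-12.6, 18, -1], 0],
    [[-14.6, 21, -1], 0],
    [[-16.7, 24, -1], 0],
    [[-18.8, 27, -1], 0],
    [[-20.9, 30, -1], 0],
    [[-23, 33, -1], 0],
    [[-24.8, 35.8, -1], 0],
    [[-26, 37.5, -1], 0],
    [[-26.5, 38.2, 0], 0],
    [[-26.5, 38.2, 1], 0],
    [[-26.5, 38.2, 2], 0],
    [[-26.5, 38.2, 2], 0],
    [[-26.5, 38.2, 2], 0],
  ],
)

```text
time_s: 22.45
tcp_pos: [0.5269, 0.2722, 0.14]
ee_rot: [[-0.917, -0.399, 0.006], [-0.399, 0.917, 0.003], [-0.007, -0.0, -1.0]]
wrist_force: [-0.1, 0.1, -1.4]
gripper_width: 0.559
```

Run:
```python
from h import *
shift((.527,.273,.028))
```

```text
t 22.45 tcp [0.5269 0.2722 0.14  ] F [-0.11  0.14 -1.38] w 0.559
(0.527, 0.273, 0.028) -> shift cm [ 0.03  0.07 11.2 ]
```

carry_out(
  steps=[
    [[0, 0.1, 2.5], 0],
    [[0, 0.1, 5.5], 0],
    [[0, 0.1, 8], 0],
    [[0, 0.1, 9.8], 0],
    [[0, 0.1, 10.6], 0],
    [[0, 0.1, 11], 0],
    [[0, 0.1, 11.2], 0],
    [[0, 0.1, 11.3], 0],
    [[0, 0.1, 11.3], 0],
    [[0, 0.1, 11.3], 0],
  ],
)

```text
time_s: 23.45
tcp_pos: [0.5278, 0.2738, 0.0283]
ee_rot: [[-0.917, -0.4, 0.008], [-0.4, 0.917, 0.004], [-0.009, 0.0, -1.0]]
wrist_force: [-0.9, -0.7, 2.9]
gripper_width: 0.558
```

carry_out(
  steps=[
    [[0, 0, 0], 0],
    [[0, 0, 0], 0],
    [[0, 0, 0], 0],
    [[0, 0, 0], 0],
    [[0, 0, 0], 0],
    [[0, 0, 0], 0],
    [[0, 0, 0], 0],
    [[0, 0, 0], 0],
  ],
  gripper=1,
)

```text
time_s: 24.25
tcp_pos: [0.5278, 0.2738, 0.0283]
ee_rot: [[-0.917, -0.4, 0.008], [-0.4, 0.917, 0.004], [-0.009, 0.0, -1.0]]
wrist_force: [0.2, -0.0, -0.1]
gripper_width: 0.996
```

carry_out(
  steps=[
    [[0, 0, -1], 0],
    [[0, 0, -3], 0],
    [[0, 0, -6], 0],
    [[0, 0, -9], 0],
    [[0, 0, -12], 0],
    [[0, 0, -12.5], 0],
    [[0, 0, -12.5], 0],
  ],
)

```text
time_s: 24.95
tcp_pos: [0.5272, 0.2738, 0.1552]
ee_rot: [[-0.917, -0.4, 0.011], [-0.4, 0.917, 0.006], [-0.012, 0.001, -1.0]]
wrist_force: [-1.1, -0.2, -0.8]
gripper_width: 0.999
```

Run:
```python
from h import *
shift((.534,-.371,.14),(.534,-.371,.028))
```

```text
t 24.95 tcp [0.5272 0.2738 0.1552] F [-1.11 -0.22 -0.76] w 0.999
(0.534, -0.371, 0.14) -> shift cm [ 25.17 -59.38   1.13]
(0.534, -0.371, 0.028) -> shift cm [ 25.3  -59.39  12.33]
```

carry_out(
  steps=[
    [[0.6, -1.5, 0], 0],
    [[1.9, -4.5, 0], 0],
    [[3.6, -8.5, 0], 0],
    [[5.3, -12.5, 0], 0],
    [[7, -16.5, 0], 0],
    [[8.7, -20.5, 0], 0],
    [[10.4, -24.5, 0], 0],
    [[12.1, -28.5, 0], 0],
    [[13.8, -32.5, 0], 0],
    [[15.5, -36.5, 0], 0],
    [[17.2, -40.5, 0], 0],
    [[18.9, -44.5, 0], 0],
    [[20.6, -48.5, 0], 0],
    [[22.3, -52.5, 0], 0],
    [[23.8, -56, 0], 0],
    [[24.8, -58.5, 0], 0],
    [[25.2, -59.4, 0], 0],
    [[25.2, -59.4, 1], 0],
    [[25.2, -59.4, 1], 0],
    [[25.2, -59.4, 1], 0],
  ],
)

```text
time_s: 26.95
tcp_pos: [0.5333, -0.37, 0.1404]
ee_rot: [[-0.916, -0.401, 0.009], [-0.401, 0.916, 0.007], [-0.011, 0.003, -1.0]]
wrist_force: [0.1, 0.1, 0.4]
gripper_width: 1.0
```

Run:
```python
from h import *
im=r.capture("top");cv2.imwrite("pics/t3.png",cv2.resize(im[180:400,60:560,::-1],None,fx=1.6,fy=1.6))
print([(np.round(d["centre"],3).tolist(),round(d["confidence"],2)) for d in r.place_of("top","tin_a")])
shift((.534,-.371,.028))
```

```text
[([0.534, 0.374, -0.005], 0.84), ([0.528, 0.275, -0.004], 0.56), ([0.516, 0.043, 0.001], 0.33)]
t 27.05 tcp [ 0.534  -0.3703  0.1415] F [ 0.38 -1.63 -0.61] w 1.0
(0.534, -0.371, 0.028) -> shift cm [ 0.17 -0.08 11.35]
```

View pics/t3.png

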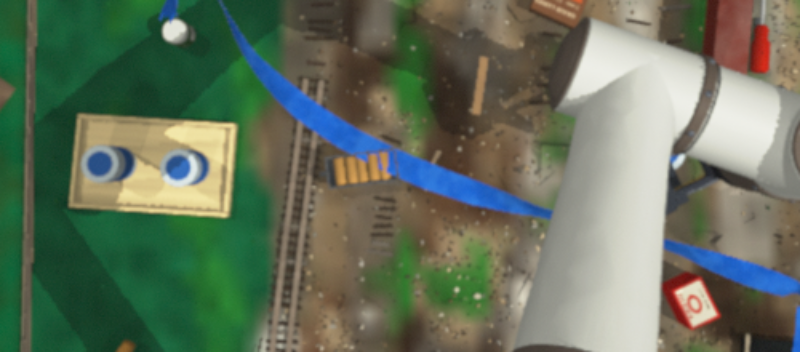

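Both light tins stand upright in the tray, at crop px (107,163) and (184,167). The jar and wagon are undisturbed. Now the heavy tin.

carry_out(
  steps=[
    [[0.1, -0.1, 3], 0],
    [[0.1, -0.1, 6], 0],
    [[0.1, -0.1, 8.5], 0],
    [[0.1, -0.1, 10.5], 0],
    [[0.1, -0.1, 11.3], 0],
    [[0.1, -0.1, 11.3], 0],
    [[0.1, -0.1, 11.3], 0],
  ],
)

```text
time_s: 27.75
tcp_pos: [0.5357, -0.371, 0.0298]
ee_rot: [[-0.915, -0.402, 0.012], [-0.402, 0.916, 0.005], [-0.013, -0.0, -1.0]]
wrist_force: [0.1, -0.6, 0.1]
gripper_width: 1.0
```

carry_out(
  steps=[
    [[0, 0, 0], 0],
    [[0, 0, 0], 0],
    [[0, 0, 0], 0],
    [[0, 0, 0], 0],
    [[0, 0, 0], 0],
    [[0, 0, 0], 0],
    [[0, 0, 0], 0],
    [[0, 0, 0], 0],
    [[0, 0, 0], 0],
    [[0, 0, 0], 0],
  ],
  gripper=-1,
)

```text
time_s: 28.75
tcp_pos: [0.5353, -0.3706, 0.0297]
ee_rot: [[-0.916, -0.402, 0.011], [-0.402, 0.916, 0.006], [-0.013, 0.001, -1.0]]
wrist_force: [-1.8, 4.1, 2.8]
gripper_width: 0.556
```

carry_out(
  steps=[
    [[0, 0, -1], 0],
    [[0, 0, -2.5], 0],
    [[0, 0, -5], 0],
    [[0, 0, -7.5], 0],
    [[0, 0, -10], 0],
    [[0, 0, -12.5], 0],
    [[0, 0, -15], 0],
    [[0, 0, -17.5], 0],
    [[0, 0, -19], 0],
    [[0, 0, -20], 0],
    [[0, 0, -20], 0],
    [[0, 0, -20], 0],
    [[0, 0, -20], 0],
    [[0, 0, -20], 0],
    [[0, 0, -20], 0],
    [[0, 0, -20], 0],
    [[0, 0, -20], 0],
    [[0, 0, -20], 0],
    [[0, 0, -20], 0],
    [[0, 0, -20], 0],
  ],
)

```text
time_s: 30.75
tcp_pos: [0.533, -0.3717, 0.2297]
ee_rot: [[-0.915, -0.402, 0.012], [-0.402, 0.916, 0.006], [-0.013, 0.001, -1.0]]
wrist_force: [-0.6, -0.2, -6.4]
gripper_width: 0.556
```

Run:
```python
from h import *
im=r.capture("scene");cv2.imwrite("pics/s4.png",im[:,:,::-1])
for t in("tin_a","log_wagon","paint_jar","lamp_box"):print(t,[(np.round(d["centre"],3).tolist(),round(d["confidence"],2)) for d in r.place_of("scene",t)])
im=r.capture("wrist");cv2.imwrite("pics/w4.png",im[:,:,::-1])
shift();s=r.sense();print(s["joint_velocities"].round(2),s["ee_rot"][:,2].round(3))
```

```text
tin_a [([0.522, 0.273, -0.006], 0.95), ([0.538, 0.378, -0.001], 0.78)]
log_wagon [([0.521, 0.04, 0.001], 0.87)]
paint_jar [([0.712, 0.292, -0.007], 0.67)]
lamp_box []
t 31.05 tcp [ 0.5331 -0.3717  0.2297] F [ 0.53 -0.33 -6.28] w 0.556
[-0.09  0.05  0.01  0.02 -0.08  0.1 ] [ 0.012  0.006 -1.   ]
```

View pics/s4.png

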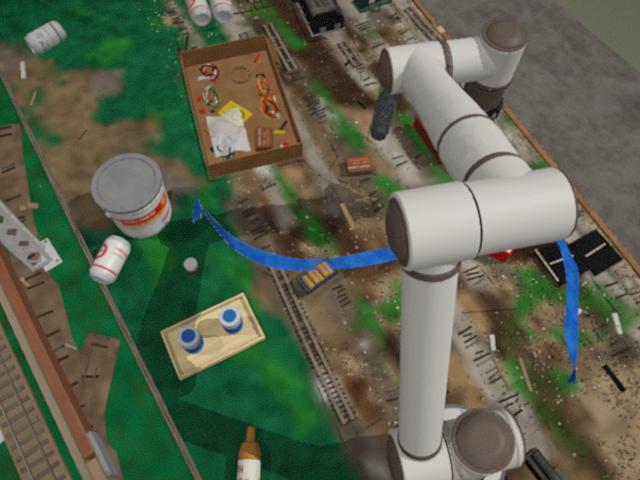

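View pics/w4.png

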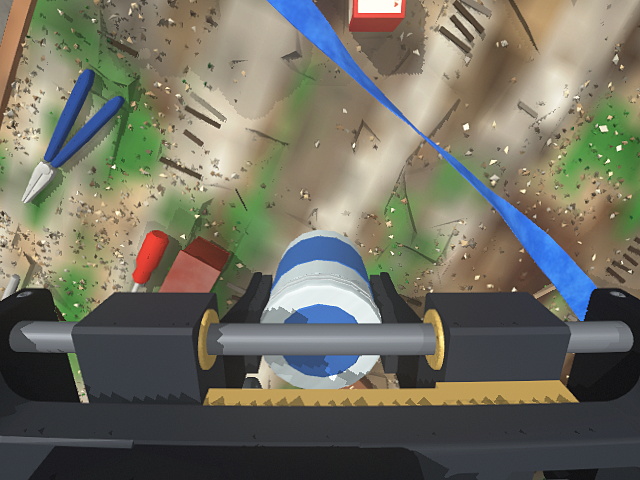

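The scene view shows both light tins upright in the tray, at px (191,341) and (231,321). The wrist view shows the heavy tin held upright between the pads, with its lid at px (322,345). The arm is still.

```bash
python3 -c "
from station import r
print(r.finish_job())"
```

```text
the job is handed in; nothing more can be done
None
```

The job is handed in. The arm is holding the heaviest tin still, with its underside about 20 cm above the layout, and the two light tins are standing in the tray.

- **Finding the heaviest:** I lifted all three. The tin that started at (0.534, −0.371) read about −5 to −6.4 N, and the other two about −0.9 to −1.9 N. The heavy one came up first, so I set it back on its spot, placed the light ones, and picked it up again to hold.
- **Tray:** In the last scene picture both light tins stand upright, at about (0.538, 0.378) and (0.522, 0.273). Those spots are within a few millimetres of where I aimed.
- **Held tin:** The joint speeds were near zero at the end. The tool leans about 0.8°, and the tin looks upright between the pads in the wrist picture.
- **Other things:** The wagon and paint jar were found where they started. The lamp box was not detected in the final picture, but it is visible in that view and I never worked near it.
- **Limits:** The clock read about 31 s at the end. The highest wrist force reported at the end of a move was about 7 N.

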